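# Back the vial feed wheel up one notch

## Robot

A 6-joint arm with a two-finger parallel gripper is mounted at the origin on a cart in front of the work surface, level with it; the furniture and walls round the work are solid. World frame = base frame: x ahead of the robot, y to its left, z up, the work surface at z = 0. Lengths are in m, angles in rad, forces in N, time in s.
With the tool pointing down it reaches from about 0.35 to 0.775 m from the base axis. Payload 5.5 kg.
Tool frame: the origin (TCP) lies at the very end of the fingers, on their centre line; the grasp point (between the pads) lies env.pinch_z behind it (env.pinch_z is the distance from the TCP to the grasp point, in m); z points along the fingers, y is the line along which they close (so a half turn about z gives the same grasp; the last joint's range is limited). The gripper opens to 85 mm and grips with 20 to 120 N. Pads are 22 mm wide; open, the fingers measure 114 mm over their backs; the gripper's body (76 mm by 85 mm) begins 54 mm behind the grasp point. The pads swing forward as they close: fully open they stand 13 mm farther back than shut.
Start: joints at [-1.341, 0.313, 0.046, 1.304, 0, 1.431], TCP at [0.208, -0.536, 0.231] pointing down, gripper open.
Joint ranges: [-2.76, 2.76], [-0.86, 1.69], [-1.03, 1.26], [-2.2, 2.34], [-1.47, 1.5], [-3.14, 3.14]. Speed limits (rad/s): [2.57, 2.57, 3.14, 3.14, 3.14, 3.14].

## Interface

Orientations are given as a unit quaternion [w, x, y, z].
In Python, from workcell import env, eyes gives the robot as it stands.
- The arm moves only by the shell command python3 -m jog 'ROWS' [FORCE]. ROWS is JSON, one flat list of numbers, 7 for each row, row after row: the shift along the world's x, y, z as a fraction of full scale, then the turn, a rotation vector about the world's x, y, z as a fraction of full scale, then the opening, from -1 (shut) to 1 (fully open), so that 0 is half open. A call has 1 to 12 rows; each row is the pose to reach, as a shift and turn from the pose commanded when the call began, turning the shorter way round; what a row does not reach only later rows make up. Full scale, the value 1, is 20 cm for a shift and pi rad for a turn. A row lasts 1/12 s, in which the tool goes at most 41.7 mm and 7.16 degrees, less where a joint would pass 70% of its speed; a pose out of reach is approached as far as the arm can. A call with a number of a shift or a turn outside -1 to 1 is refused whole. A call with a gripper value outside its range is refused whole. The fingers move at their own pace and stop on an object; FORCE is the grip in N (left out, the last holds). Time passes only in rows, so rows that repeat a pose let the fingers close. It gives the time, the measured TCP pose, the force, the opening and the grip force at its end, in the units of the state.
- env.get_state(): the state, without advancing time (a new reading comes with each control period).
- eyes.read_camera(name): name is "scene" or "top" or "wrist"; returns (picture, depth): 480x640x3 uint8, red, green, blue; 480x640 float32, m along the optical axis (not along the pixel's ray), 0 where there is no reading.
- eyes.calibration(name): a dict with "fx", "fy", "cx", "cy" (pixels), "R" (3x3) and "t" (3): a world point X has camera coordinates R X + t; the wrist camera has in their place "tool_from_camera" (4x4, takes a point from camera to tool coordinates, whose origin is the TCP and whose axes are the flange's). Camera axes: x right, y down, z forward; pixel columns grow to the right and rows downward; lengths in m; the calibration is good to about 2 mm. The wrist camera is an equidistant fisheye: a pixel r from the principal point sees the ray r / f radians off the axis. A picture is of the moment at which its call begins: read the wrist's pose just before it. calibration takes no time and is no camera call.
- env.hand_in(): hands the job in; it is judged then, once.
The state is a dict: "clock": time; "joint_pos": joint angles; "qvel": joint speeds; "tau": joint torques, N m; "tcp_pos": TCP position; "orientation": TCP orientation; "wrist_force": force on the tool from outside, world axes, zero at the start; "ft_torque": the same for the moment, N m; "finger_gap": finger opening in m; "grip_force": force on a finger pad.
Only numpy, scipy, OpenCV 4.12 (cv2) and the standard library are available. Lean on these libraries where they do the work, as an engineer would, in place of code of your own. Each camera call takes 0.05 s, during which the arm holds its last target. There are 200 camera calls.

## Task

The vial feed wheel was indexed one position too far. With the fingertips only, gently swing its pawl clear of the ratchet teeth by the pin on the pawl's tail, push the wheel backward (clockwise seen from above) by one notch and no further, then push the pawl fully home into that notch. Grasp and lift nothing, keep the vials in their sockets, and leave the things standing around where they are.

Things in the scene. Friction and masses are not known exactly. Their poses are not given: they have to be found in the camera images.
- stand: Fixed stand of the vial feed wheel: round aluminium foot, 176 mm across, 10 mm thick, with a rectangular ear under the pawl reaching to (-110, -101) mm. Origin: on the bench, on the wheel's vertical axis; z up, turned about z by 0.1 to 0.7 rad from the room. In its x, y axes the pawl lies on the -y side. A pointer, 41 mm high, stands on its +y edge
- wheel (a joint): Angle of the feed wheel in rad, positive counter-clockwise seen from above (forward), negative backward. 12 teeth: one notch is 0.524. Starts at about 0.06; the pawl, when home, blocks turning below 0. With the pawl out it turns both ways and stays where left (about 4 N at a peg). The pawl fits home into the next notch backward when this reads about -0.52 to -0.36
- pawl (a joint): Angle of the pawl in rad: 0 is home (a stop), its nose between two teeth; positive is swung out, stop at 0.55. It clears the teeth above 0.25. Stiff vertical pivot: stays where left (about 2 N at the pin). Pushing the pin towards the stand's +y, clockwise about the pivot seen from above, swings it out; pushing it back towards -y swings it home
- pawl_pin (a point): The pawl's finger pin, at the tail end 40 mm from the pivot: upright round steel rod, 10 mm thick with a 14 mm ball end, free from 28 to 86 mm above the bench. This point is on its axis, 66 mm above the bench
- pawl_pivot (a point): The pawl's pivot axis, fixed to the stand, at the top of the pivot screw 32 mm above the bench. The pawl itself lies 16 to 28 mm above the bench
- hub (a point): Top of the wheel's hub, on the wheel's axis, 46 mm above the bench. The steel ratchet is 150 mm over the tooth tips, teeth 11 mm deep, 14 to 30 mm above the bench; the white deck on it carries 12 sockets (rims 50 mm high) and four upright pegs
- peg_far (a point): One of the wheel's four upright push pegs, 56 mm from the axis, on its +x side (in the stand's axes) when the wheel reads 0; turns with the wheel. Aluminium rod 10 mm thick with a 14 mm ball end, reaching 108 mm above the bench. This point is on its axis, 95 mm above the bench
- peg_left (a point): One of the wheel's four upright push pegs, 56 mm from the axis, on its +y side (in the stand's axes) when the wheel reads 0; turns with the wheel. Aluminium rod 10 mm thick with a 14 mm ball end, reaching 108 mm above the bench. This point is on its axis, 95 mm above the bench
- peg_near (a point): One of the wheel's four upright push pegs, 56 mm from the axis, on its -x side (in the stand's axes) when the wheel reads 0; turns with the wheel. Aluminium rod 10 mm thick with a 14 mm ball end, reaching 108 mm above the bench. This point is on its axis, 95 mm above the bench
- peg_right (a point): One of the wheel's four upright push pegs, 56 mm from the axis, on its -y side (in the stand's axes) when the wheel reads 0; turns with the wheel. Aluminium rod 10 mm thick with a 14 mm ball end, reaching 108 mm above the bench. This point is on its axis, 95 mm above the bench
- vial_00: Loose capped vial, 12 mm across, 32 mm tall, standing in a socket of the wheel 38 mm from the axis and riding with it; its top is 68 mm above the bench. Origin at the centre of its underside. To be left in its socket
- vial_01: Loose capped vial, 12 mm across, 32 mm tall, standing in a socket of the wheel 38 mm from the axis and riding with it; its top is 68 mm above the bench. Origin at the centre of its underside. To be left in its socket
- vial_02: Loose capped vial, 12 mm across, 32 mm tall, standing in a socket of the wheel 38 mm from the axis and riding with it; its top is 68 mm above the bench. Origin at the centre of its underside. To be left in its socket
- reagent_amber: Bystander: brown glass bottle with white screw cap, 48 mm across, 86 mm tall, standing beside the wheel. Origin under its middle. To be left alone
- vial_05: Bystander: small capped vial, 12 mm across, 32 mm tall, standing on the bench beside the wheel. Origin under its middle. To be left alone
- timer: Bystander: flat white timer, 64 mm square, 19 mm tall, lying near the bench's right edge. Origin under its middle. To be left alone
- dropper: Bystander: dropper bottle, 34 mm across, 102 mm tall. Origin under its middle. To be left alone

How it is judged:
By the outcome, as a careful person would: the job done as asked, in the order asked, and still so for the second after the job is handed in, with the robot touching nothing.
It also fails if it takes over 58 s, if anything falls off the work surface, if the arm or the gripper's body presses on something with over 40 N, if the wrist force passes 120 N, or if a joint passes its speed limit or range.

## Working session

There is one attempt and no reset: what is moved stays moved. The work goes in short steps, Python scripts to look and compute and a shell command to move; the robot and the scene stay as the last step left them, time stands still between calls to the robot, and variables do not carry over. Pictures are saved under pics/ and viewed, at most 12 in all, crops included, and the job is handed in when it is done.

```bash
mkdir -p pics; ls
python3 - <<'E'
from workcell import env, eyes
import cv2,numpy as np
s=env.get_state(); print({k:np.round(v,3) for k,v in s.items()}, env.pinch_z)
for n in("top","scene"):
    p,d=eyes.read_camera(n); cv2.imwrite(f"pics/{n}0.png",p[:,:,::-1]); np.save(f"pics/{n}0.npy",d)
    print(n,eyes.calibration(n))
E
```

```text
pics
{'clock': np.float64(0.0), 'joint_pos': array([-1.341,  0.314,  0.045,  1.304, -0.   ,  1.431]), 'qvel': array([-0.001,  0.   ,  0.001,  0.001,  0.001,  0.001]), 'tau': array([ 0.0000e+00, -4.8063e+01,  2.9853e+01,  1.9000e-02,  0.0000e+00,
       -0.0000e+00]), 'tcp_pos': array([ 0.208, -0.536,  0.23 ]), 'orientation': array([-0.001,  0.983,  0.184, -0.   ]), 'wrist_force': array([ 0.951, -0.354, -0.77 ]), 'ft_torque': array([-0.027,  0.018,  0.024]), 'grip_force': np.float64(0.0), 'finger_gap': np.float64(0.085)} 0.0187
top {'fx': 467.8375737592445, 'fy': 467.8375737592445, 'cx': 325.2677052686278, 'cy': 233.28287508527944, 'R': array([[ 0.02428557, -0.99957194,  0.01631382],
       [-0.99506431, -0.02574017, -0.0958356 ],
       [ 0.0962145 , -0.01390587, -0.99526348]]), 't': array([-0.0774906 ,  0.50868576,  1.08193714])}
scene {'fx': 534.7088065057844, 'fy': 534.7088065057844, 'cx': 321.79851256777124, 'cy': 239.424165438116, 'R': array([[-0.73770087, -0.67479905, -0.0210635 ],
       [-0.3914532 ,  0.45294562, -0.80100228],
       [ 0.5500562 , -0.5826547 , -0.59829063]]), 't': array([0.32554403, 0.31083996, 0.81942164])}
```

View pics/top0.png

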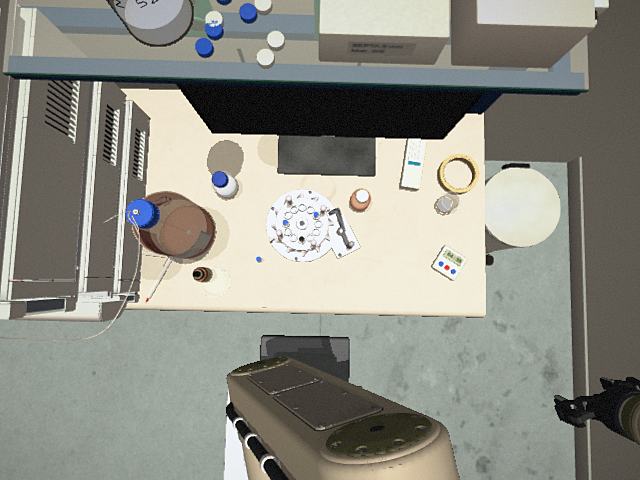

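View pics/scene0.png

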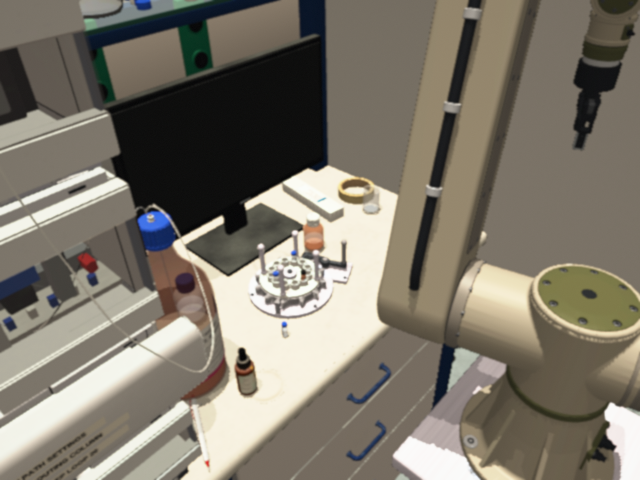

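The top view shows the wheel at about (302,226), the pawl at (343,230) to its right, the amber bottle at (360,200) and vial_05 at (259,260). I'll zoom in and calculate positions.

```bash
cat > h.py <<'E'
import numpy as np,cv2
from workcell import env,eyes
def ray(n,u,v,z):
    c=eyes.calibration(n);R,t=c["R"],c["t"]
    d=R.T@np.array([(u-c["cx"])/c["fx"],(v-c["cy"])/c["fy"],1]);o=-R.T@t
    return o+d*(z-o[2])/d[2]
def proj(n,X):
    c=eyes.calibration(n);p=c["R"]@np.asarray(X)+c["t"]
    return np.array([c["fx"]*p[0]/p[2]+c["cx"],c["fy"]*p[1]/p[2]+c["cy"]])
E
python3 - <<'E'
from h import *
a=cv2.imread("pics/top0.png")[180:270,250:370]
a=cv2.resize(a,None,fx=6.5,fy=6.5,interpolation=cv2.INTER_CUBIC);cv2.imwrite("pics/topc.png",a)
b=cv2.imread("pics/scene0.png")[210:345,235:375]
b=cv2.resize(b,None,fx=4.4,fy=4.4,interpolation=cv2.INTER_CUBIC);cv2.imwrite("pics/scenec.png",b)
for n,u,v,z in[("top",302,226,.046),("top",360,192,.086),("top",259,260,.032)]: print(ray(n,u,v,z))
E
```

```text
[ 0.52403744 -0.00997063  0.046     ]
[ 0.60019602 -0.13997179  0.086     ]
[0.44319694 0.08844022 0.032     ]
```

View pics/topc.png

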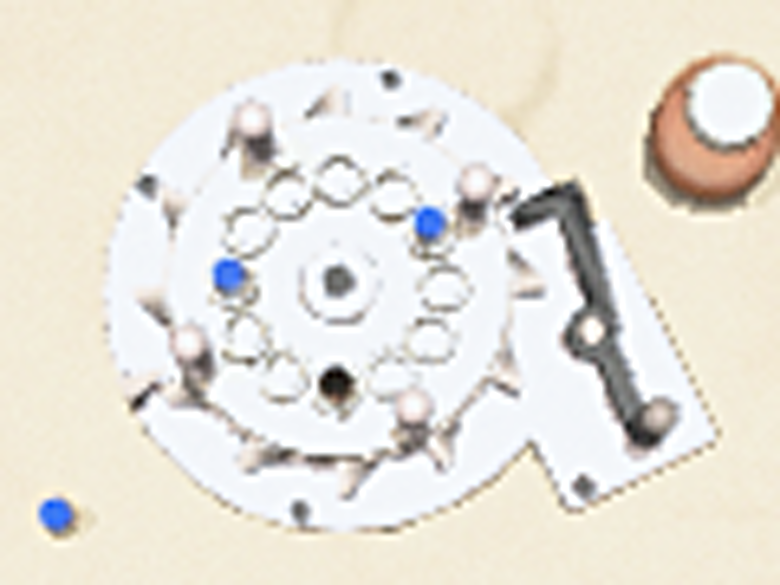

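View pics/scenec.png

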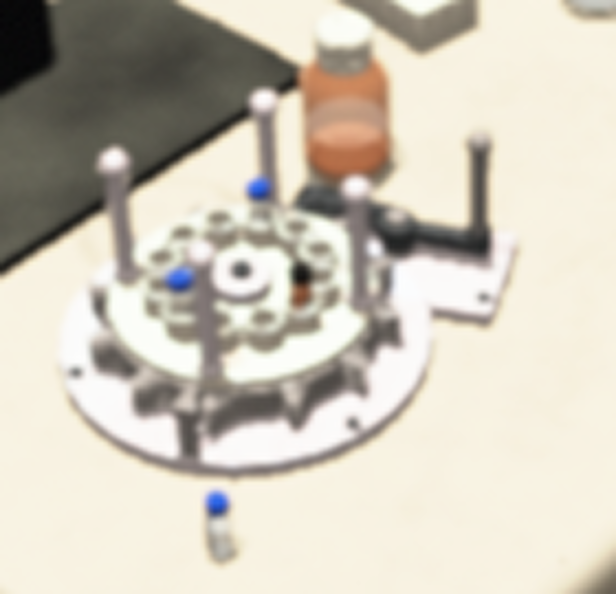

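```bash
cat >> h.py <<'E'
def tri(pt,ps):
    rows=[];b=[]
    for n,(u,v) in(("top",pt),("scene",ps)):
        c=eyes.calibration(n);R,t=c["R"],c["t"]
        for k,x in((0,(u-c["cx"])/c["fx"]),(1,(v-c["cy"])/c["fy"])):
            rows.append(R[k]-x*R[2]);b.append(x*t[2]-t[k])
    return np.linalg.lstsq(np.array(rows),np.array(b),rcond=None)[0]
E
python3 - <<'E'
from h import *
T=lambda x,y:(250+(x+.5)/6.5-.5,180+(y+.5)/6.5-.5)
S=lambda x,y:(235+(x+.5)/4.4-.5,210+(y+.5)/4.4-.5)
f=dict(hub=((340,281),(241,270),.046),a=((255,118),(115,160),.101),b=((477,182),(263,101),.101),c=((190,343),(201,253),.101),d=((412,406),(356,187),.101),pin=((658,412),(480,142),.080),piv=((592,329),(398,222),.032),vial5=((57,515),(217,503),.03))
P={}
for k,(p,s,z) in f.items():
    P[k]=ray("top",*T(*p),z); print(k,P[k].round(4),tri(T(*p),S(*s)).round(4),ray("scene",*S(*s),z).round(4))
h=P["hub"]
for k in P: 
    d=(P[k]-h)[:2]; print(k,np.hypot(*d).round(4),np.arctan2(d[1],d[0]).round(3))
print("ptr",ray("top",*T(140,392),.03)-h, "corner",ray("top",*T(717,437),.01)-h)
d=(P["pin"]-P["piv"])[:2];print("pin-piv",np.hypot(*d),np.arctan2(d[1],d[0]))
E
```

```text
hub [ 0.5315 -0.0095  0.046 ] [ 0.5337 -0.0077  0.0422] [ 0.5323 -0.0033  0.046 ]
a [0.5802 0.0191 0.101 ] [0.5821 0.0207 0.0987] [0.5815 0.0237 0.101 ]
b [ 0.5602 -0.0572  0.101 ] [ 0.5623 -0.0555  0.0993] [ 0.5627 -0.0524  0.101 ]
c [0.5026 0.0386 0.101 ] [0.5047 0.0405 0.0985] [0.5046 0.044  0.101 ]
d [ 0.4831 -0.0371  0.101 ] [ 0.4848 -0.0356  0.0998] [ 0.4855 -0.0333  0.101 ]
pin [ 0.4848 -0.1218  0.08  ] [ 0.4863 -0.1212  0.0754] [ 0.4835 -0.1157  0.08  ]
piv [ 0.518  -0.1007  0.032 ] [ 0.5204 -0.1001  0.0216] [ 0.513  -0.0896  0.032 ]
vial5 [0.446  0.0903 0.03  ] [0.4481 0.0927 0.0245] [0.4461 0.0977 0.03  ]
hub 0.0 0.0
a 0.0564 0.53
b 0.0556 -1.029
c 0.0561 2.113
d 0.0557 -2.623
pin 0.1216 -1.965
piv 0.0922 -1.717
vial5 0.1314 2.279
ptr [-0.04035731  0.07158693 -0.016     ] corner [-0.0499532  -0.13911168 -0.036     ]
pin-piv 0.03940096267733071 -2.574375407790652
```

The positions are consistent: stand yaw about 0.475, hub (0.5325, -0.0085) and pin (0.4855, -0.1215). I'll close the fingers, turn 96° so the flat pad sides face along stand y, and move to the -y side of the pin.

```bash
python3 -m jog '[0.725,0.97,0,0,0,0.267,-1, 0.725,0.97,0,0,0,0.267,-1, 0.725,0.97,0,0,0,0.267,-1, 0.725,0.97,0,0,0,0.267,-1, 0.725,0.97,0,0,0,0.267,-1, 0.725,0.97,0,0,0,0.267,-1, 0.725,0.97,0,0,0,0.267,-1, 0.725,0.97,0,0,0,0.267,-1, 0.725,0.97,0,0,0,0.267,-1]' 20
python3 -m jog '[0.725,0.97,0,0,0,0.267,-1, 0.725,0.97,0,0,0,0.267,-1, 0.725,0.97,0,0,0,0.267,-1, 0.725,0.97,0,0,0,0.267,-1, 0.725,0.97,0,0,0,0.267,-1, 0.725,0.97,0,0,0,0.267,-1, 0.725,0.97,0,0,0,0.267,-1, 0.725,0.97,0,0,0,0.267,-1, 0.725,0.97,-0.4,0,0,0.267,-1, 0.725,0.97,-0.5,0,0,0.267,-1, 0.725,0.97,-0.5,0,0,0.267,-1]'
python3 - <<'E'
from h import *
s=env.get_state();print(s["tcp_pos"],s["orientation"],s["joint_pos"].round(2),s["wrist_force"])
p,d=eyes.read_camera("wrist");c=eyes.calibration("wrist");print(c)
cv2.imwrite("pics/w1.png",p[:,:,::-1])
E
```

```text
clock: 0.85
tcp_pos: [0.3529, -0.3419, 0.2311]
orientation: [-0.0, 0.823, 0.568, -0.0]
wrist_force: [-0.1, -1.4, -0.5]
finger_gap: 0.0
grip_force: 0.0
clock: 1.77
tcp_pos: [0.4947, -0.1489, 0.1266]
orientation: [-0.003, 0.524, 0.852, -0.0]
wrist_force: [-0.6, 0.7, -0.2]
finger_gap: -0.0002
grip_force: 0.0
[ 0.49470093 -0.14886488  0.12664192] [-2.90053647e-03  5.23594295e-01  8.51962648e-01 -4.96917775e-04] [-0.45  0.26 -0.29  1.03 -0.    0.65] [-0.62617701  0.65758534 -0.15727527]
{'fx': 371.64829954431775, 'fy': 371.64829954431775, 'cx': 316.01928660970765, 'cy': 234.9230398603455, 'tool_from_camera': array([[ 5.13360534e-04, -9.46776501e-01, -3.21891275e-01,
         8.28149121e-02],
       [ 9.99999752e-01,  3.30543300e-04,  6.22600835e-04,
         1.78315712e-05],
       [-4.83064836e-04, -3.21891515e-01,  9.46776436e-01,
        -1.43266572e-01],
       [ 0.00000000e+00,  0.00000000e+00,  0.00000000e+00,
         1.00000000e+00]])}
```

View pics/w1.png

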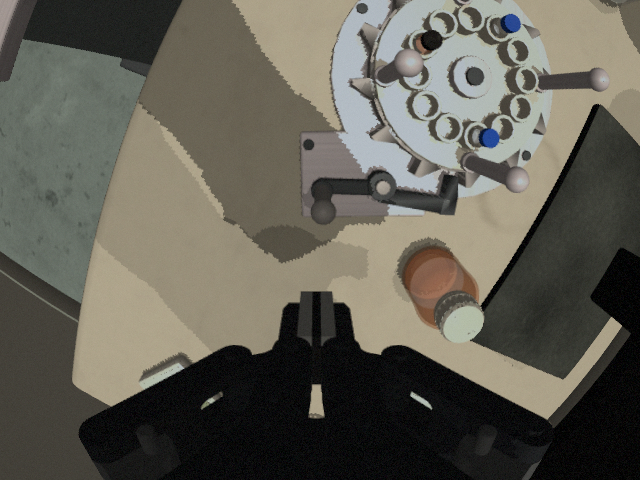

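The wrist view shows the pin ball at (322,209), pivot (384,183), hub (475,76), near-peg ball (408,62), right-peg ball (516,180) and far-peg ball (599,79). The bottle is well to the right. I'll refine positions from this view.

```bash
cat >> h.py <<'E'
from scipy.spatial.transform import Rotation as Ro
def wray(s,u,v,z):
    c=eyes.calibration("wrist");M=c["tool_from_camera"]
    x,y=(u-c["cx"])/c["fx"],(v-c["cy"])/c["fy"];r=np.hypot(x,y)
    d=np.array([np.sin(r)*x/r,np.sin(r)*y/r,np.cos(r)])
    q=s["orientation"];R=Ro.from_quat([q[1],q[2],q[3],q[0]]).as_matrix()
    d=R@M[:3,:3]@d;o=s["tcp_pos"]+R@M[:3,3]
    return o+d*(z-o[2])/d[2]
E
python3 - <<'E'
from h import *
s=env.get_state()
P={k:wray(s,*p) for k,p in dict(pin=(322,209,.079),piv=(384,184,.032),hub=(475,76,.046),near=(408,62,.101),right=(516,180,.101),far=(599,79,.101)).items()}
for k in P:
    d=(P[k]-P["hub"])[:2];print(k,P[k].round(4),np.hypot(*d).round(4),np.arctan2(d[1],d[0]).round(3))
R=Ro.from_quat(np.roll(s["orientation"],-1)).as_matrix();print(R[:,0],R[:,1])
d=(P["pin"]-P["piv"])[:2];print(np.hypot(*d),np.arctan2(d[1],d[0]))
E
```

```text
pin [ 0.481  -0.1173  0.079 ] 0.1234 -1.982
piv [ 0.5151 -0.0943  0.032 ] 0.0913 -1.737
hub [ 0.5303 -0.0042  0.046 ] 0.0 0.0
near [ 0.4813 -0.0335  0.101 ] 0.0571 -2.603
right [ 0.5579 -0.0535  0.101 ] 0.0564 -1.06
far [0.5778 0.0238 0.101 ] 0.0552 0.534
[-0.45174465  0.89211392  0.00771587] [ 0.89210019  0.45179277 -0.00636813]
0.0412144781823861 -2.5481146062247935
```

```bash
python3 -m jog '[0,0,-0.18,0,0,0,-1, 0,0,-0.36,0,0,0,-1, 0,0,-0.36,0,0,0,-1, 0,0,-0.36,0,0,0,-1, 0,0,-0.36,0,0,0,-1]'
python3 -m jog '[-0.006,0.011,0,0,0,0,-1, -0.012,0.022,0,0,0,0,-1, -0.018,0.033,0,0,0,0,-1, -0.023,0.045,0,0,0,0,-1, -0.023,0.045,0,0,0,0,-1, -0.023,0.045,0,0,0,0,-1]'
python3 -m jog '[-0.003,0.006,0,0,0,0,-1, -0.006,0.012,0,0,0,0,-1, -0.009,0.018,0,0,0,0,-1, -0.011,0.022,0,0,0,0,-1, -0.011,0.022,0,0,0,0,-1, -0.011,0.022,0,0,0,0,-1]'
python3 - <<'E'
from h import *
s=env.get_state();print(s["tcp_pos"],s["wrist_force"])
p,d=eyes.read_camera("wrist")
cv2.imwrite("pics/w2.png",p[:,:,::-1])
E
```

```text
clock: 2.23
tcp_pos: [0.4986, -0.1496, 0.0612]
orientation: [0.001, 0.522, 0.853, 0.0]
wrist_force: [0.0, -0.7, 0.8]
finger_gap: 0.0003
grip_force: 0.0
clock: 2.73
tcp_pos: [0.4933, -0.1389, 0.0597]
orientation: [0.0, 0.52, 0.854, 0.0]
wrist_force: [0.3, 0.3, 0.2]
finger_gap: -0.0001
grip_force: 0.0
clock: 3.23
tcp_pos: [0.4911, -0.1349, 0.0593]
orientation: [0.0, 0.52, 0.854, -0.0]
wrist_force: [0.4, -0.7, -0.1]
finger_gap: -0.0001
grip_force: 0.4
[ 0.49107193 -0.13488768  0.05929393] [ 0.38970751 -0.65748163 -0.11180303]
```

View pics/w2.png

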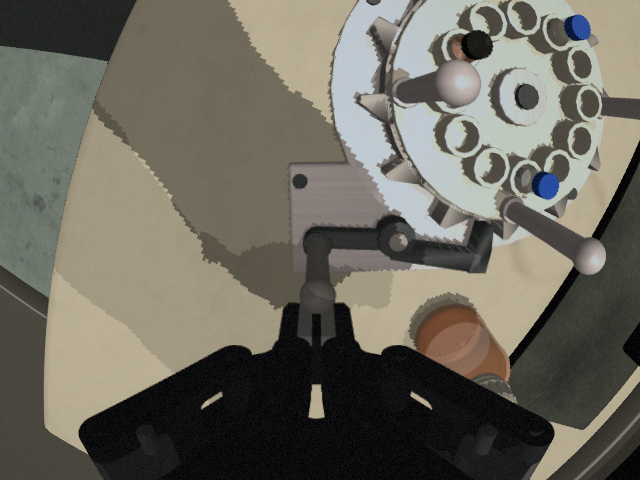

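The pin ball at (317,296) is centred just ahead of the fingertips, and the pawl is still home. I'll push about 16 mm slowly.

```bash
python3 -m jog '[-0.004,0.009,0,0,0,0,-1, -0.009,0.018,0,0,0,0,-1, -0.014,0.027,0,0,0,0,-1, -0.018,0.036,0,0,0,0,-1, -0.018,0.036,0,0,0,0,-1]'
python3 -m jog '[-0.004,0.009,0,0,0,0,-1, -0.009,0.018,0,0,0,0,-1, -0.014,0.027,0,0,0,0,-1, -0.019,0.036,0,0,0,0,-1, -0.019,0.036,0,0,0,0,-1, -0.019,0.036,0,0,0,0,-1]'
python3 - <<'E'
from h import *
s=env.get_state();print(s["tcp_pos"],s["wrist_force"])
p,d=eyes.read_camera("wrist");cv2.imwrite("pics/w3.png",p[:,:,::-1])
p,d=eyes.read_camera("top");cv2.imwrite("pics/t3.png",p[:,:,::-1])
E
```

```text
clock: 3.7
tcp_pos: [0.4871, -0.1272, 0.0593]
orientation: [-0.0, 0.52, 0.854, 0.0]
wrist_force: [-0.2, -2.4, 0.0]
finger_gap: 0.0002
grip_force: 0.7
clock: 4.2
tcp_pos: [0.4838, -0.1199, 0.0594]
orientation: [0.0, 0.52, 0.854, 0.0]
wrist_force: [1.3, -1.4, 0.7]
finger_gap: 0.0003
grip_force: 0.5
[ 0.48377609 -0.11994969  0.05940448] [ 1.27523251 -1.43069137  0.71284419]
```

View pics/w3.png

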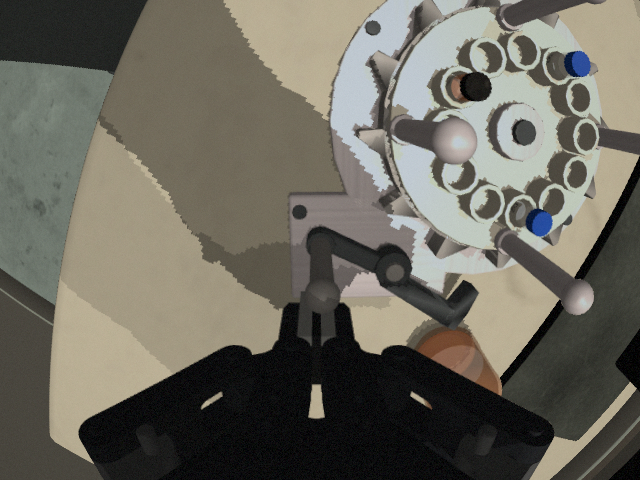

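The pawl is out by about 0.38 rad; its nose at (460,300) is well clear of the teeth. I'll retract, rise and go over to the -y side of the near peg.

```bash
python3 -m jog '[0.012,-0.023,0,0,0,0,-1, 0.023,-0.045,0,0,0,0,-1, 0.023,-0.045,0.15,0,0,0,-1, 0.023,-0.045,0.35,0,0,0,-1, 0.023,-0.045,0.35,0,0,0,-1, 0.04,0.1,0.35,0,0,0,-1, 0.055,0.25,0.35,0,0,0,-1, 0.055,0.30,0.35,0,0,0,-1, 0.055,0.30,0.35,0,0,0,-1]'
python3 - <<'E'
from h import *
import time
s=env.get_state();print(s["tcp_pos"],s["wrist_force"])
p,d=eyes.read_camera("wrist");cv2.imwrite("pics/w4.png",p[:,:,::-1])
E
```

```text
clock: 5.05
tcp_pos: [0.4944, -0.0587, 0.1292]
orientation: [-0.0, 0.519, 0.855, 0.0]
wrist_force: [-0.4, 0.0, 0.6]
finger_gap: 0.0004
grip_force: 0.0
[ 0.49442591 -0.05872219  0.12923575] [-0.38715064  0.02469714  0.63049089]
```

View pics/w4.png

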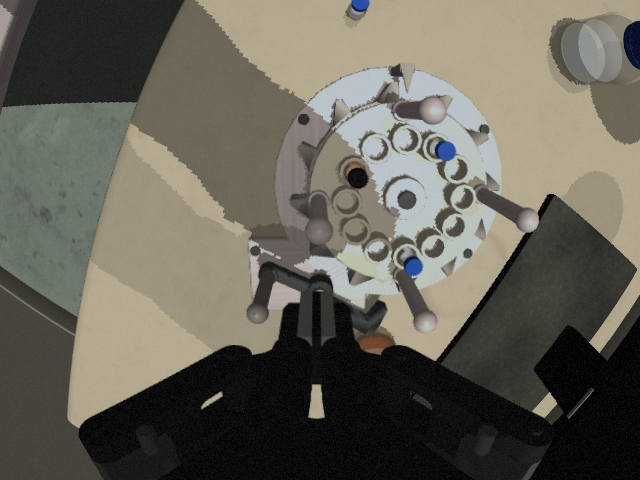

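The near-peg ball at (319,229) is ahead of the fingers. The other pegs are at (432,109), (527,219) and (425,321), the hub is at (407,199) and the pin at (258,313).

```bash
cat > m.py <<'E'
from h import *
def wheel(s,**k):
    P={n:wray(s,*p,.101) for n,p in k.items()}
    c=sum(P.values())/4
    print("centre",c.round(4))
    for n in P:
        d=(P[n]-c)[:2];print(n,P[n].round(4),np.hypot(*d).round(4),np.arctan2(d[1],d[0]).round(3))
E
python3 - <<'E'
from m import *
s=env.get_state()
wheel(s,near=(319,229),left=(432,109),far=(527,219),right=(425,321))
print("pin",wray(s,258,313,.079), "ptr",wray(s,405,70,.041))
E
```

```text
centre [ 0.5318 -0.0063  0.101 ]
near [ 0.4833 -0.0347  0.101 ] 0.0562 -2.612
left [0.5028 0.0421 0.101 ] 0.0563 2.11
far [0.5802 0.0224 0.101 ] 0.0563 0.536
right [ 0.5607 -0.055   0.101 ] 0.0567 -1.034
pin [ 0.47870735 -0.10535247  0.079     ] ptr [0.4919906  0.06471732 0.041     ]
```

```bash
python3 -m jog '[0,0,-0.12,0,0,0,-1, 0,0,-0.24,0,0,0,-1, 0,0,-0.24,0,0,0,-1, 0,0,-0.24,0,0,0,-1]'
python3 -m jog '[-0.005,0.014,0,0,0,0,-1, -0.011,0.027,0,0,0,0,-1, -0.017,0.041,0,0,0,0,-1, -0.023,0.055,0,0,0,0,-1, -0.03,0.069,0,0,0,0,-1, -0.036,0.083,0,0,0,0,-1, -0.042,0.097,0,0,0,0,-1, -0.048,0.11,0,0,0,0,-1, -0.054,0.124,0,0,0,0,-1, -0.06,0.136,0,0,0,0,-1, -0.06,0.136,0,0,0,0,-1, -0.06,0.136,0,0,0,0,-1]'
python3 - <<'E'
from h import *
s=env.get_state();print(s["tcp_pos"],s["wrist_force"])
p,d=eyes.read_camera("wrist");cv2.imwrite("pics/w5.png",p[:,:,::-1])
E
```

```text
clock: 5.43
tcp_pos: [0.4933, -0.061, 0.0803]
orientation: [-0.002, 0.521, 0.854, -0.001]
wrist_force: [0.2, -1.0, 0.3]
finger_gap: -0.0
grip_force: 0.0
clock: 6.43
tcp_pos: [0.483, -0.0332, 0.0818]
orientation: [0.001, 0.52, 0.854, 0.0]
wrist_force: [-0.2, -2.8, 2.2]
finger_gap: 0.0001
grip_force: 1.4
[ 0.48300573 -0.03316232  0.08176739] [-0.15992604 -2.82894754  2.18793418]
```

View pics/w5.png

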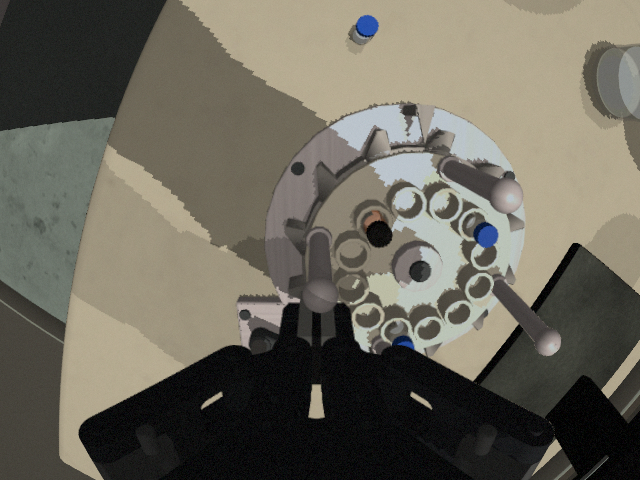

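The pegs are now at near (320,295), left (507,195) and far (547,341), and the vials are still in place.

Run:
```python
from m import *
s=env.get_state();c=np.array([.5318,-.0063])
for n,p,o in(("near",(320,295),-2.612),("left",(507,195),2.11),("far",(547,341),.536)):
    d=wray(s,*p,.101)[:2]-c;a=np.arctan2(d[1],d[0]);print(n,np.hypot(*d).round(4),a.round(3),((a-o+np.pi)%(2*np.pi)-np.pi).round(3))
print(s["tcp_pos"])
```

```text
near 0.0562 -2.941 -0.329
left 0.0572 1.767 -0.343
far 0.0561 0.223 -0.313
[ 0.48305078 -0.03316923  0.0816979 ]
```

```bash
python3 -m jog '[-0.003,0.01,0,0,0,0,-1, -0.006,0.02,0,0,0,0,-1, -0.01,0.032,0,0,0,0,-1, -0.014,0.045,0,0,0,0,-1, -0.014,0.045,0,0,0,0,-1, -0.014,0.045,0,0,0,0,-1]'
python3 -m jog '[0.02,-0.04,0,0,0,0,-1, 0.04,-0.08,0,0,0,0,-1, 0.04,-0.08,0.2,0,0,0,-1, 0.04,-0.08,0.3,0,0,0,-1, 0.07,-0.25,0.3,0,0,0,-1, 0.07,-0.25,0.3,0,0,0,-1, 0.07,-0.25,0.3,0,0,0,-1]'
python3 - <<'E'
from h import *
s=env.get_state();print(s["tcp_pos"],s["wrist_force"])
p,d=eyes.read_camera("wrist");cv2.imwrite("pics/w6.png",p[:,:,::-1])
E
```

```text
clock: 6.98
tcp_pos: [0.4805, -0.0238, 0.0816]
orientation: [0.001, 0.52, 0.854, 0.001]
wrist_force: [4.1, -1.6, 2.9]
finger_gap: 0.0001
grip_force: 1.8
clock: 7.57
tcp_pos: [0.4936, -0.0755, 0.1409]
orientation: [-0.001, 0.521, 0.853, 0.0]
wrist_force: [-0.6, 0.3, -0.6]
finger_gap: -0.0002
grip_force: 0.0
[ 0.49363259 -0.07545373  0.1408931 ] [-0.63409444  0.34642731 -0.62784835]
```

View pics/w6.png

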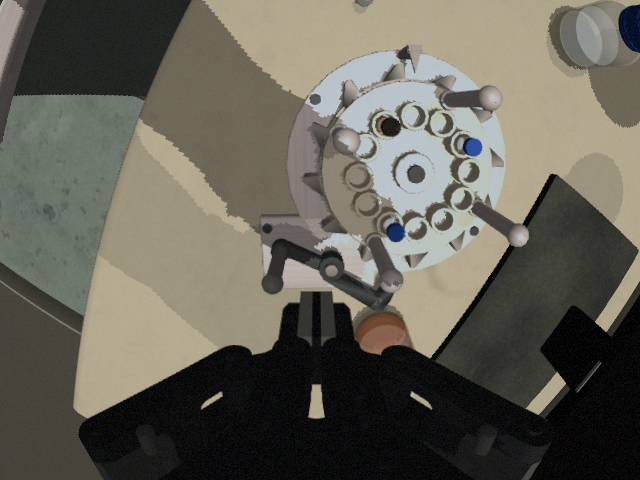

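The pegs are at near (346,141), left (489,98), far (518,235) and right (391,281). The pin ball is at (272,284), pivot (332,269), with the pawl still out.

Run:
```python
from m import *
s=env.get_state()
wheel(s,near=(346,141),left=(489,98),far=(518,235),right=(391,281))
c=np.array([.5318,-.0063]);p=wray(s,272,284,.079);v=wray(s,332,269,.032)
print("pin",p,"piv",v)
for o in(.536,):
    d=wray(s,518,235,.101)[:2]-c
```

```text
centre [ 0.5308 -0.0047  0.101 ]
near [ 0.4744 -0.0063  0.101 ] 0.0564 -3.114
left [0.5289 0.0513 0.101 ] 0.056 1.605
far [ 0.5872 -0.0027  0.101 ] 0.0564 0.034
right [ 0.5327 -0.061   0.101 ] 0.0564 -1.537
pin [ 0.47740897 -0.10346571  0.079     ] piv [ 0.51684788 -0.09507184  0.032     ]
```

The wheel turned -0.50, so it now reads about -0.44, inside the window. I'll go to the wheel side of the pin and push it home.

```bash
python3 -m jog '[-0.14,-0.02,0,0,0,0,-1, -0.14,-0.02,0,0,0,0,-1, -0.14,-0.02,0,0,0,0,-1, -0.14,-0.02,-0.2,0,0,0,-1, -0.14,-0.02,-0.4,0,0,0,-1, -0.14,-0.02,-0.4,0,0,0,-1, -0.14,-0.02,-0.4,0,0,0,-1]'
python3 -m jog '[0.006,-0.011,0,0,0,0,-1, 0.012,-0.022,0,0,0,0,-1, 0.018,-0.033,0,0,0,0,-1, 0.023,-0.045,0,0,0,0,-1, 0.028,-0.054,0,0,0,0,-1, 0.034,-0.065,0,0,0,0,-1, 0.039,-0.076,0,0,0,0,-1, 0.039,-0.076,0,0,0,0,-1, 0.039,-0.076,0,0,0,0,-1]'
python3 - <<'E'
from h import *
s=env.get_state();print(s["tcp_pos"],s["wrist_force"])
p,d=eyes.read_camera("wrist");cv2.imwrite("pics/w7.png",p[:,:,::-1])
p,d=eyes.read_camera("top");cv2.imwrite("pics/t7.png",p[:,:,::-1])
E
```

```text
clock: 8.2
tcp_pos: [0.4638, -0.077, 0.0597]
orientation: [-0.003, 0.52, 0.854, -0.0]
wrist_force: [0.8, -0.9, 0.8]
finger_gap: 0.0005
grip_force: 0.0
clock: 8.95
tcp_pos: [0.4736, -0.0936, 0.0613]
orientation: [0.0, 0.52, 0.854, -0.0]
wrist_force: [-1.7, 1.3, 0.0]
finger_gap: 0.0004
grip_force: 0.6
[ 0.47359865 -0.09360125  0.06126963] [-1.67794089  1.26730895  0.02771873]
```

```bash
python3 -m jog '[0.003,-0.007,0,0,0,0,-1, 0.007,-0.014,0,0,0,0,-1, 0.01,-0.02,0,0,0,0,-1, 0.01,-0.02,0,0,0,0,-1]'
python3 -m jog '[0.003,-0.006,0,0,0,0,-1, 0.006,-0.012,0,0,0,0,-1, 0.006,-0.012,0,0,0,0,-1]'
python3 -m jog '[0.003,-0.006,0,0,0,0,-1, 0.006,-0.012,0,0,0,0,-1, 0.006,-0.012,0,0,0,0,-1]'
```

```text
clock: 9.38
tcp_pos: [0.4754, -0.0975, 0.0611]
orientation: [-0.0, 0.52, 0.854, -0.0]
wrist_force: [-1.9, 0.3, 1.0]
finger_gap: -0.0
grip_force: 1.0
clock: 9.63
tcp_pos: [0.4769, -0.1, 0.0613]
orientation: [0.0, 0.52, 0.854, -0.0]
wrist_force: [-3.1, 1.2, -0.3]
finger_gap: -0.0003
grip_force: 1.0
clock: 9.88
tcp_pos: [0.4782, -0.1024, 0.0613]
orientation: [0.0, 0.52, 0.854, 0.0]
wrist_force: [-1.9, 1.6, -0.4]
finger_gap: 0.0
grip_force: 0.9
```

```bash
python3 -m jog '[0.003,-0.005,0,0,0,0,-1, 0.005,-0.01,0,0,0,0,-1, 0.005,-0.01,0,0,0,0,-1]'
python3 -m jog '[0.002,-0.004,0,0,0,0,-1, 0.004,-0.007,0,0,0,0,-1, 0.004,-0.007,0,0,0,0,-1]'
python3 - <<'E'
from h import *
s=env.get_state();print(s["tcp_pos"],s["wrist_force"])
p,d=eyes.read_camera("wrist");cv2.imwrite("pics/w8.png",p[:,:,::-1])
E
```

```text
clock: 10.13
tcp_pos: [0.4789, -0.1039, 0.0613]
orientation: [-0.0, 0.52, 0.854, 0.0]
wrist_force: [-2.9, 2.2, 0.8]
finger_gap: 0.0002
grip_force: 1.7
clock: 10.38
tcp_pos: [0.4789, -0.1043, 0.0611]
orientation: [-0.001, 0.52, 0.854, 0.001]
wrist_force: [-3.1, 6.6, 2.5]
finger_gap: -0.0001
grip_force: 3.7
[ 0.47888761 -0.1042648   0.06113014] [-3.13942148  6.64834698  2.53030472]
```

View pics/w8.png

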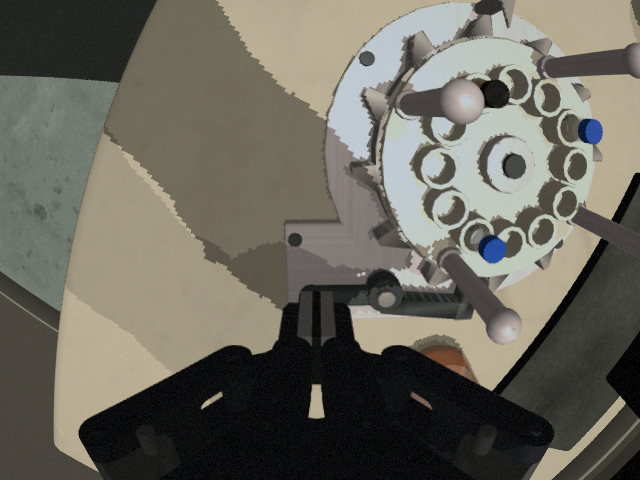

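Force rose at the expected home position, and the pawl arm is level at row 295 as it was at the start. One small firm nudge, then I'll back off and check.

```bash
python3 -m jog '[0.003,-0.006,0,0,0,0,-1, 0.003,-0.006,0,0,0,0,-1, 0.003,-0.006,0,0,0,0,-1]'
python3 -m jog '[-0.02,0.04,0,0,0,0,-1, -0.03,0.06,0,0,0,0,-1, -0.03,0.06,0.2,0,0,0,-1, -0.03,0.06,0.4,0,0,0,-1, -0.03,0.06,0.45,0,0,0,-1, 0.05,-0.15,0.45,0,0,0,-1, 0.1,-0.3,0.45,0,0,0,-1, 0.1,-0.3,0.45,0,0,0,-1, 0.1,-0.3,0.45,0,0,0,-1, 0.1,-0.3,0.45,0,0,0,-1]'
python3 - <<'E'
from h import *
s=env.get_state();print(s["tcp_pos"],s["wrist_force"])
p,d=eyes.read_camera("wrist");cv2.imwrite("pics/w9.png",p[:,:,::-1])
E
```

```text
clock: 10.68
tcp_pos: [0.4789, -0.1045, 0.0611]
orientation: [-0.002, 0.52, 0.854, 0.001]
wrist_force: [-5.5, 9.7, 3.8]
finger_gap: -0.0001
grip_force: 5.2
clock: 11.52
tcp_pos: [0.5003, -0.1668, 0.1511]
orientation: [-0.0, 0.521, 0.854, 0.0]
wrist_force: [-0.6, 0.3, 0.6]
finger_gap: 0.0002
grip_force: 0.0
[ 0.50025794 -0.16679287  0.1510702 ] [-0.59603643  0.28774623  0.58891903]
```

View pics/w9.png

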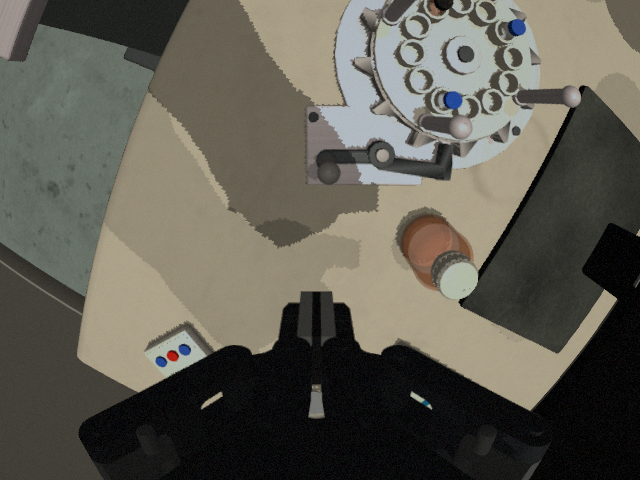

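The nose at (445,160) sits between teeth, the pin is at (328,173) and the pivot at (381,153). The vials and the bottle haven't moved. One last numeric check before handing in.

Run:
```python
from m import *
s=env.get_state();c=np.array([.5313,-.0058])
p=wray(s,328,173,.079);v=wray(s,381,153,.032);d=(p-v)[:2];print(p,v,np.hypot(*d),"pawl line",np.arctan2(d[1],d[0]),"start -2.548..-2.574")
for u,o in(((460,127),-1.034),((571,97),.536)):
    d=wray(s,*u,.101)[:2]-c;print(np.hypot(*d),np.arctan2(d[1],d[0])-o)
```

```text
[ 0.48434419 -0.12040839  0.079     ] [ 0.51580088 -0.09587029  0.032     ] 0.03989539164860733 pawl line -2.4791291482814177 start -2.548..-2.574
0.05495139511123454 -0.506453753158348
0.05691104013212447 -0.4840551358945477
```

```bash
python3 -c "
from workcell import env
print(env.hand_in())"
```

```text
the job is handed in; nothing more can be done
None
```

The job is handed in: I swung the pawl out by its pin, turned the wheel back about 0.50 rad (one notch), and pushed the pawl home until it held firm at its stop; the last wrist view showed the vials in their sockets and the amber bottle where it was, but I didn't re-check every bystander.

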